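# Find the soft machine mount and push its tag down

### The arm

A 6-joint arm with a two-finger parallel gripper is mounted at the origin on the work surface. World frame = base frame: x ahead of the robot, y to its left, z up, the work surface at z = 0. Lengths are in m, angles in rad, forces in N, time in s.
With the tool pointing down it reaches from about 0.25 to 0.725 m from the base axis. Payload 4 kg.
Tool frame: the origin (TCP) lies midway between the tips of the shut fingers; the grasp point (between the pads) lies 19 mm behind it; z points along the fingers, y is the line along which they close (so a half turn about z gives the same grasp; the last joint's range is limited). The gripper opens to 85 mm and grips with 20 to 120 N. Pads are 22 mm wide; open, the fingers measure 114 mm over their backs; the gripper's body (76 mm by 85 mm) begins 54 mm behind the grasp point. The pads swing forward as they close: fully open they stand 13 mm farther back than shut.
Start: joints at [-1.347, 0.241, 0.005, 1.335, 0, 1.571], TCP at [0.111, -0.488, 0.231] pointing down, gripper open.
Joint ranges: [-2.72, 2.72], [-1.05, 1.87], [-1.09, 1.28], [-1.99, 2.15], [-1.42, 1.44], [-3.14, 3.14]. Speed limits (rad/s): [2.79, 2.79, 3.14, 3.14, 3.14, 3.14].

### API

Orientations are given as a unit quaternion [x, y, z, w].
In Python, from workcell import status, camera, get_calibration, ticket gives the robot as it stands.
- The arm moves only by the shell command python3 -m creep 'ROWS' [OPENING]. ROWS is JSON, a list of rows, each a list of 6 numbers: the shift along the world's x, y, z in cm, then the turn, a rotation vector about the world's x, y, z in degrees. A call has 1 to 8 rows; each row shifts and turns the commanded pose from where the row before left it; what a row does not reach is not made up. A row lasts 1/10 s, in which the tool goes at most 50 mm and 8.59 degrees, less where a joint would pass 70% of its speed; a pose out of reach is approached as far as the arm can. A call is refused whole if a number of a shift passes 5 or a number of a turn 8.59, either way. A call with a gripper value outside its range is refused whole. OPENING is the opening, from -1 (shut) to 1 (fully open), so that 0 is half open, set as the call begins (- or left out, the last holds). The fingers move at their own pace and stop on an object; the grip force is fixed at half the most. Time passes only in rows, so rows that do not move let the fingers close. It gives the time, the measured TCP pose, the force, the opening and the grip force at its end, in the units of the state.
- status.get_obs(): the state, without advancing time (a new reading comes with each control period).
- camera(name): name is "side" or "top"; returns the picture (480x640x3 uint8, red, green, blue); there is no depth.
- get_calibration(name): a dict with "fx", "fy", "cx", "cy" (pixels), "rvec" (rotation vector, rad) and "tvec" (3), from world to camera coordinates, as OpenCV has them. Camera axes: x right, y down, z forward; pixel columns grow to the right and rows downward; lengths in m; the calibration is good to about 2 mm. A picture is of the moment at which its call begins. get_calibration takes no time and is no camera call.
- ticket.job_done(): hands the job in; it is judged then, once.
The state is a dict: "clock": time; "joint_pos": joint angles; "joint_vel": joint speeds; "tau": joint torques, N m; "eef_pos": TCP position; "tool_rot": TCP orientation; "ft_force": force on the tool from outside, world axes, zero at the start; "ft_torque": the same for the moment, N m; "grip_width": finger opening in m; "grasp_force": force on a finger pad.
Only numpy, scipy, OpenCV 4.12 (cv2) and the standard library are available. Lean on these libraries where they do the work, as an engineer would, in place of code of your own. Each camera call takes 0.05 s, during which the arm holds its last target. There are 200 camera calls.

### The job

One of the three spring mounts on the bench has gone soft. Working from the robot's left to its right, press each mount's round pad well down (more than half of its 12 mm travel) with the fingertips and let it spring back, then push the tag of the softest mount fully down, leaving the other two tags up. This needs no gripping or lifting: the loose things standing about stay where they are.

Things in the scene. Friction and masses are not known exactly. Their poses are not given: they have to be found in the camera images.
- mount_left: the left spring mount, bolted down: base plate 160 x 72 x 6 mm carrying a round steel pad on a visible coil spring and, beside it, an upright tag. Origin on the table under the pad's middle; x runs from the pad to the tag (85 mm apart), z up. The three mounts look alike; which is softest can only be felt and changes each time
- left_pad (a point): middle of the top of the left pad at rest (rubber 54 mm across on a 62 mm cap, 70 mm above the table); the point does not sink with the pad. The pad sinks straight down 12 mm at most and springs back: about 1 N to start, then rising with depth to about 4 N at full depth for the softest of the three, 9 N for the next, 14 N for the stiffest, then a hard stop
- left_tag_top (a point): middle of the top face of the left tag: a flat aluminium lip 28 x 32 mm (32 across the mount) on a plate in an upright guide, 78 mm above the table when up. Pushed straight down with about 4 N it slides 18 mm until the lip sits on the guide, and stays where it is left
- tag_left (a joint): how far the left tag has been pushed down, in m: 0 fully up, 0.018 fully down on its guide
- mount_middle: the middle spring mount, bolted down: base plate 160 x 72 x 6 mm carrying a round steel pad on a visible coil spring and, beside it, an upright tag. Origin on the table under the pad's middle; x runs from the pad to the tag (85 mm apart), z up. The three mounts look alike; which is softest can only be felt and changes each time
- middle_pad (a point): middle of the top of the middle pad at rest (rubber 54 mm across on a 62 mm cap, 70 mm above the table); the point does not sink with the pad. The pad sinks straight down 12 mm at most and springs back: about 1 N to start, then rising with depth to about 4 N at full depth for the softest of the three, 9 N for the next, 14 N for the stiffest, then a hard stop
- middle_tag_top (a point): middle of the top face of the middle tag: a flat aluminium lip 28 x 32 mm (32 across the mount) on a plate in an upright guide, 78 mm above the table when up. Pushed straight down with about 4 N it slides 18 mm until the lip sits on the guide, and stays where it is left
- tag_middle (a joint): how far the middle tag has been pushed down, in m: 0 fully up, 0.018 fully down on its guide
- mount_right: the right spring mount, bolted down: base plate 160 x 72 x 6 mm carrying a round steel pad on a visible coil spring and, beside it, an upright tag. Origin on the table under the pad's middle; x runs from the pad to the tag (85 mm apart), z up. The three mounts look alike; which is softest can only be felt and changes each time
- right_pad (a point): middle of the top of the right pad at rest (rubber 54 mm across on a 62 mm cap, 70 mm above the table); the point does not sink with the pad. The pad sinks straight down 12 mm at most and springs back: about 1 N to start, then rising with depth to about 4 N at full depth for the softest of the three, 9 N for the next, 14 N for the stiffest, then a hard stop
- right_tag_top (a point): middle of the top face of the right tag: a flat aluminium lip 28 x 32 mm (32 across the mount) on a plate in an upright guide, 78 mm above the table when up. Pushed straight down with about 4 N it slides 18 mm until the lip sits on the guide, and stays where it is left
- tag_right (a joint): how far the right tag has been pushed down, in m: 0 fully up, 0.018 fully down on its guide
- bolt: a hex bolt standing on its head, 26 mm across and 45 mm high, beside the left mount; loose, not to be disturbed; origin at the middle of its underside
- socket: a round wrench socket, 28 mm across and 36 mm high, beside the right mount; loose, not to be disturbed; origin at the middle of its underside
- can: a can, 64 mm across and 85 mm high; loose, not to be disturbed; origin at the middle of its underside
- screwdriver: a screwdriver lying down; its origin lies under the tool; loose, not to be disturbed
- wrench: a wrench lying down; its origin lies under the tool; loose, not to be disturbed
- screw_box: a cardboard box of screws, 110 x 75 x 50 mm; loose, not to be disturbed; origin at the middle of its underside
- tape_measure: a tape measure, 70 x 35 x 65 mm high; loose, not to be disturbed; origin at the middle of its underside
Things that resemble listed ones, but are neither listed nor needed, are in the scene too. Leave any blue or orange look-alike of the mount_left alone.

How it is judged:
By the outcome, as a careful person would: the job done as asked, in the order asked, and still so for the second after the job is handed in, with the robot touching nothing.
It also fails if it takes over 51 s, if anything falls off the work surface, if the arm or the gripper's body presses on something with over 40 N, if the wrist force passes 120 N, or if a joint passes its speed limit or range.

## Working session

There is one attempt and no reset: what is moved stays moved. The work goes in short steps, Python scripts to look and compute and a shell command to move; the robot and the scene stay as the last step left them, time stands still between calls to the robot, and variables do not carry over. Pictures are saved under pics/ and viewed, at most 10 in all, crops included, and the job is handed in when it is done.

```bash
mkdir -p pics; python3 - <<'E'
from workcell import status,camera,get_calibration
import cv2
for n in("top","side"):
    cv2.imwrite(f"pics/{n}0.png",camera(n)[:,:,::-1]); print(get_calibration(n))
o=status.get_obs();print(o['clock'],o['eef_pos'],o['tool_rot'],o['ft_force'],o['grip_width'])
E
```

```text
{'fx': 529.8342037738436, 'fy': 529.8342037738436, 'cx': 321.53316979572537, 'cy': 246.02047282640905, 'rvec': array([ 2.14824313, -2.11136213,  0.20082834]), 'tvec': array([-0.00208521,  0.4626252 ,  1.14341173])}
{'fx': 551.2081325483413, 'fy': 551.2081325483413, 'cx': 329.26413767745385, 'cy': 237.5561959545366, 'rvec': array([ 2.08660744, -0.73712699,  0.3897497 ]), 'tvec': array([-0.36359888,  0.21931206,  1.29410382])}
0.1 [ 0.11083549 -0.4869888   0.23051285] [ 9.93747137e-01  1.11650224e-01 -9.37542606e-05 -9.20146068e-04] [ 0.37117654 -0.27543253  0.02144783] 0.08545832733690988
```

View pics/top0.png

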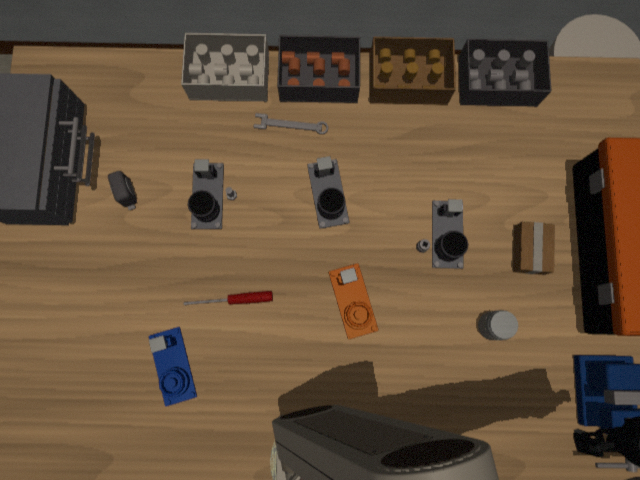

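View pics/side0.png

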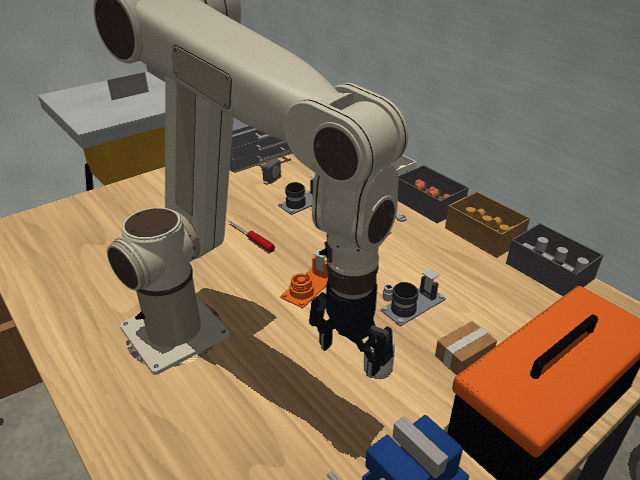

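The top view shows the three grey mounts with pads near (204,206), (331,204) and (453,245) and tags above them in the image. The bolt is at (231,194), the socket at (422,245) and the can at (503,325). The blue and orange units are look-alikes.

```bash
cat > h.py <<'E'
import numpy as np,cv2
from workcell import get_calibration
def bp(n,u,v,z):
    c=get_calibration(n);R=cv2.Rodrigues(c['rvec'])[0];t=np.array(c['tvec'])
    d=R.T@[(u-c['cx'])/c['fx'],(v-c['cy'])/c['fy'],1];o=-R.T@t
    return o+d*(z-o[2])/d[2]
def pr(n,p):
    c=get_calibration(n);K=np.array([[c['fx'],0,c['cx']],[0,c['fy'],c['cy']],[0,0,1]])
    return cv2.projectPoints(np.array([p],float),c['rvec'],c['tvec'],K,None)[0].ravel()
E
python3 - <<'E'
import cv2,numpy as np
im=cv2.imread('pics/top0.png')
a=[cv2.resize(im[y:y+90,x:x+65],None,fx=4,fy=4,interpolation=3) for x,y in((180,150),(300,150),(410,190))]
cv2.imwrite('pics/crop.png',cv2.convertScaleAbs(np.hstack(a),alpha=1.8))
from h import *
for n,u,v,z in(('bolt',231,194,.03),('socket',422,245,.03),('can',503,325,.08)):print(n,bp('top',u,v,z))
E
```

```text
bolt [0.58252014 0.21588583 0.03      ]
socket [ 0.47125091 -0.22160876  0.03      ]
can [ 0.29294655 -0.38006099  0.08      ]
```

View pics/crop.png

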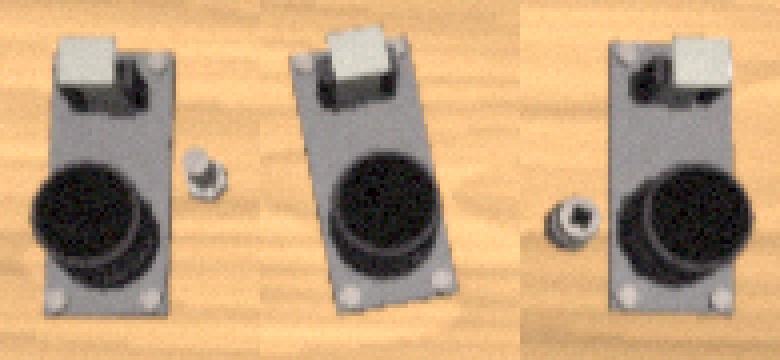

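```bash
python3 - <<'E'
from h import *
P={}
for n,x0,y0,p,t in(('L',180,150,(86,211),(87,61)),('M',300,150,(125,201),(100,51)),('R',410,190,(177,215),(182,63))):
    f=lambda q,z:bp('top',x0+q[0]/4-.4,y0+q[1]/4-.4,z)
    a=f(p,.07);b=f(t,.078);d=(b-a)[:2]
    print(n,a.round(4),b.round(4),np.linalg.norm(d).round(4),np.degrees(np.arctan2(d[1],d[0])).round(1),'side px',pr('side',a).round(),pr('side',b).round())
from workcell import status
from scipy.spatial.transform import Rotation as R
print(R.from_quat(status.get_obs()['tool_rot']).as_matrix().round(3))
E
```

```text
L [0.5508 0.2741 0.07  ] [0.6348 0.2767 0.078 ] 0.084 1.7 side px [294. 186.] [315. 175.]
M [ 0.562  -0.0129  0.07  ] [0.646  0.0024 0.078 ] 0.0854 10.3 side px [358. 225.] [377. 210.]
R [ 0.4687 -0.2836  0.07  ] [ 0.5524 -0.2867  0.078 ] 0.0838 -2.1 side px [404. 288.] [430. 273.]
[[ 0.975  0.222 -0.   ]
 [ 0.222 -0.975  0.002]
 [ 0.    -0.002 -1.   ]]
```

Pad to tag distances come out at 84–85 mm, which matches the stated 85 mm. I'll shut the fingers and travel high to the left pad.

```bash
python3 -m creep '[[2.4,4.2,0,0,0,0],[2.4,4.2,0,0,0,0],[2.4,4.2,0,0,0,0],[2.4,4.2,0,0,0,0],[2.4,4.2,0,0,0,0],[2.4,4.2,0,0,0,0],[2.4,4.2,0,0,0,0],[2.4,4.2,0,0,0,0]]' -1
python3 -m creep '[[2.4,4.2,0,0,0,0],[2.4,4.2,0,0,0,0],[2.4,4.2,0,0,0,0],[2.4,4.2,0,0,0,0],[2.4,4.2,0,0,0,0],[2.4,4.2,0,0,0,0],[2.4,4.2,0,0,0,0],[2.4,4.2,0,0,0,0]]'
```

```text
clock: 0.9
eef_pos: [0.3032, -0.1497, 0.2313]
tool_rot: [0.994, 0.111, 0.0, 0.0]
ft_force: [0.5, -0.5, 0.5]
grip_width: -0.0001
grasp_force: 0.0
clock: 1.7
eef_pos: [0.5044, 0.1523, 0.2308]
tool_rot: [0.99, 0.138, -0.003, -0.014]
ft_force: [1.5, -0.7, 0.3]
grip_width: 0.0003
grasp_force: 0.0
```

```bash
python3 -m creep '[[1.2,3,-3,0,0,0],[1.2,3,-3,0,0,0],[1.1,3,-3,0,0,0],[1.1,3,-2,0,0,0],[0,0,0,0,0,0],[0,0,0,0,0,0]]'
```

```text
clock: 2.3
eef_pos: [0.5637, 0.2262, 0.12]
tool_rot: [0.984, 0.174, -0.008, -0.032]
ft_force: [-0.2, -0.2, 0.1]
grip_width: -0.0002
grasp_force: 0.0
```

```bash
python3 - <<'E'
from workcell import status
from scipy.spatial.transform import Rotation as R
o=status.get_obs();print(o['joint_pos'],o['joint_vel']);M=R.from_quat(o['tool_rot']);print(M.as_matrix().round(3))
# rotvec (deg) to bring tool to yaw 0, straight down; joint-ish
T=R.from_matrix([[1,0,0],[0,-1,0],[0,0,-1]]);print((T*M.inv()).as_rotvec(degrees=True))
E
```

```text
[0.34901856 0.51937342 0.12047245 1.17579932 0.06520472 3.14063759] [-0.01122028 -0.04545717  0.00794616  0.00363825  0.00036797 -0.00054813]
[[ 0.939  0.342 -0.026]
 [ 0.343 -0.937  0.06 ]
 [-0.004 -0.065 -0.998]]
[ -3.65942793  -0.87155768 -20.03755936]
```

Joint 6 ran into its range limit. I'll turn the tool the other way (+z, about 34°), level it and finish the shift.

```bash
python3 -m creep '[[0,0,0,0,0,8.5],[0,0,0,0,0,8.5],[0,0,0,0,0,8.5],[0,0,0,0,0,8.5],[0,0,0,-3.4,-1.5,0],[-1.3,4.8,0,0,0,0],[0,0,0,0,0,0],[0,0,0,0,0,0]]'
python3 - <<'E'
from workcell import status
from scipy.spatial.transform import Rotation as R
o=status.get_obs();print(o['joint_pos'],R.from_quat(o['tool_rot']).as_matrix().round(3),o['eef_pos'],o['ft_force'])
E
```

```text
clock: 3.1
eef_pos: [0.5513, 0.2749, 0.123]
tool_rot: [0.891, 0.454, -0.016, 0.004]
ft_force: [-0.5, -0.3, -0.3]
grip_width: -0.0002
grasp_force: 0.0
[ 0.46618651  0.55611432  0.19192218  1.23845782 -0.00736797  2.66432964] [[ 0.587  0.81  -0.025]
 [ 0.809 -0.587 -0.021]
 [-0.032 -0.008 -0.999]] [0.55134987 0.27492366 0.12304041] [-0.50438427 -0.32206394 -0.33662243]
```

```bash
python3 -m creep '[[0,0,0,1.2,-1.4,0],[0,0,-2.3,0,0,0],[0,0,-2.3,0,0,0],[0,0,0,0,0,0],[0,0,0,0,0,0]]'; python3 -m creep '[[0,0,-0.4,0,0,0],[0,0,-0.4,0,0,0],[0,0,0,0,0,0],[0,0,0,0,0,0],[0,0,0,0,0,0]]'
```

```text
clock: 3.6
eef_pos: [0.5517, 0.2731, 0.076]
tool_rot: [0.891, 0.453, -0.002, -0.0]
ft_force: [0.3, -0.4, 0.8]
grip_width: 0.0
grasp_force: 0.0
clock: 4.1
eef_pos: [0.5521, 0.2746, 0.068]
tool_rot: [0.891, 0.454, -0.001, -0.0]
ft_force: [2.2, 0.1, 1.2]
grip_width: -0.0001
grasp_force: 0.8
```

```bash
python3 -m creep '[[0,0,-0.3,0,0,0],[0,0,-0.4,0,0,0],[0,0,0,0,0,0],[0,0,0,0,0,0],[0,0,0,0,0,0]]'; python3 -m creep '[[0,0,-0.2,0,0,0],[0,0,0,0,0,0],[0,0,0,0,0,0],[0,0,0,0,0,0]]'
```

```text
clock: 4.6
eef_pos: [0.5519, 0.2745, 0.0606]
tool_rot: [0.891, 0.454, -0.001, -0.0]
ft_force: [1.8, 0.1, 3.1]
grip_width: -0.0002
grasp_force: 1.7
clock: 5.0
eef_pos: [0.5518, 0.2745, 0.0585]
tool_rot: [0.891, 0.454, -0.001, -0.0]
ft_force: [2.8, 0.3, 4.8]
grip_width: -0.0
grasp_force: 2.0
```

```bash
python3 -m creep '[[0,0,-0,0,0,0],[0,0,3,0,0,0],[0,0,3,0,0,0],[0.2,-4.1,0,0,0,0],[0.2,-4.1,0,0,0,0],[0.2,-4.1,0,0,0,0],[0.2,-4.1,0,0,0,0],[0.2,-4.1,0,0,0,0]]'; python3 -m creep '[[0,-4.1,0,0,0,0],[0,-4.1,0,0,0,0],[0,0,-2,0,0,0],[0,0,-2,0,0,0],[0,0,0,0,0,0],[0,0,0,0,0,0]]'
```

```text
clock: 5.8
eef_pos: [0.5593, 0.068, 0.1169]
tool_rot: [0.891, 0.454, -0.003, -0.002]
ft_force: [0.8, -0.1, -0.4]
grip_width: 0.0001
grasp_force: 0.0
clock: 6.4
eef_pos: [0.5599, -0.0123, 0.0773]
tool_rot: [0.891, 0.454, -0.003, -0.002]
ft_force: [-0.3, -0.8, 0.6]
grip_width: 0.0001
grasp_force: 0.0
```

```bash
python3 -m creep '[[0,0,-0.5,0,0,0],[0,0,-0.4,0,0,0],[0,0,0,0,0,0],[0,0,0,0,0,0],[0,0,0,0,0,0]]'; python3 -m creep '[[0,0,-0.4,0,0,0],[0,0,-0.4,0,0,0],[0,0,0,0,0,0],[0,0,0,0,0,0],[0,0,0,0,0,0]]'; python3 -m creep '[[0,0,-0.2,0,0,0],[0,0,0,0,0,0],[0,0,0,0,0,0],[0,0,0,0,0,0]]'
```

```text
clock: 6.9
eef_pos: [0.5618, -0.0123, 0.0698]
tool_rot: [0.891, 0.454, -0.001, -0.0]
ft_force: [0.3, 1.2, 1.5]
grip_width: -0.0003
grasp_force: 0.6
clock: 7.4
eef_pos: [0.5621, -0.0124, 0.062]
tool_rot: [0.891, 0.454, -0.001, -0.0]
ft_force: [-0.7, 1.1, 6.5]
grip_width: 0.0001
grasp_force: 3.1
clock: 7.8
eef_pos: [0.5621, -0.0124, 0.0603]
tool_rot: [0.891, 0.454, -0.0, -0.0]
ft_force: [-1.5, 2.6, 6.7]
grip_width: 0.0002
grasp_force: 3.7
```

Middle is clearly firmer than left (about 6.6 N against 3–4 N). Now the right mount.

```bash
python3 -m creep '[[0,0,3,0,0,0],[0,0,3,0,0,0],[-1.4,-3.9,0,0,0,0],[-1.4,-3.9,0,0,0,0],[-1.3,-3.9,0,0,0,0],[-1.3,-3.9,0,0,0,0],[-1.3,-3.9,0,0,0,0]]'; python3 -m creep '[[-1.3,-3.8,0,0,0,0],[-1.3,-3.8,0,0,0,0],[0,0,-2,0,0,0],[0,0,-2,0,0,0],[0,0,0,0,0,0],[0,0,0,0,0,0]]'
```

```text
clock: 8.5
eef_pos: [0.4934, -0.2091, 0.1187]
tool_rot: [0.891, 0.454, -0.002, -0.001]
ft_force: [0.7, -0.7, -0.9]
grip_width: 0.0002
grasp_force: 0.0
clock: 9.1
eef_pos: [0.4679, -0.2834, 0.0788]
tool_rot: [0.891, 0.454, -0.002, -0.001]
ft_force: [1.1, 0.0, 0.3]
grip_width: -0.0
grasp_force: 0.0
```

```bash
python3 -m creep '[[0,0,-0.5,0,0,0],[0,0,-0.5,0,0,0],[0,0,0,0,0,0],[0,0,0,0,0,0],[0,0,0,0,0,0]]'
```

```text
clock: 9.6
eef_pos: [0.469, -0.2836, 0.0699]
tool_rot: [0.891, 0.454, -0.001, -0.0]
ft_force: [0.7, -0.3, 0.7]
grip_width: 0.0001
grasp_force: 0.7
```

```bash
python3 -m creep '[[0,0,-0.4,0,0,0],[0,0,-0.4,0,0,0],[0,0,0,0,0,0],[0,0,0,0,0,0],[0,0,0,0,0,0]]'; python3 -m creep '[[0,0,-0.2,0,0,0],[0,0,0,0,0,0],[0,0,0,0,0,0],[0,0,0,0,0,0]]'
```

```text
clock: 10.1
eef_pos: [0.4692, -0.2838, 0.0626]
tool_rot: [0.891, 0.454, -0.001, 0.0]
ft_force: [-0.2, 1.4, 8.9]
grip_width: -0.0001
grasp_force: 4.6
clock: 10.5
eef_pos: [0.4692, -0.2837, 0.0609]
tool_rot: [0.891, 0.454, -0.001, 0.0]
ft_force: [-1.4, 1.9, 10.4]
grip_width: -0.0
grasp_force: 5.5
```

Right is the stiffest (10.4 N), middle next (6.7 N) and left the softest (about 4 N), so I'll push the left tag.

```bash
python3 -m creep '[[0,0,3,0,0,0],[0,0,3.5,0,0,0],[1.2,4,0,0,0,0],[1.2,4,0,0,0,0],[1.2,4,0,0,0,0],[1.2,4,0,0,0,0],[1.2,4,0,0,0,0],[1.2,4,0,0,0,0]]'; python3 -m creep '[[1.2,4,0,0,0,0],[1.2,4,0,0,0,0],[1.2,4,0,0,0,0],[1.2,4,0,0,0,0],[1.2,4,0,0,0,0],[1.2,4,0,0,0,0],[1.1,4,0,0,0,0],[1.1,4,0,0,0,0]]';  python3 -m creep '[[0,0,-1,0,0,0],[0,0,-1,0,0,0],[0,0,0,0,0,0],[0,0,0,0,0,0]]'
```

```text
clock: 11.3
eef_pos: [0.5404, -0.0422, 0.1238]
tool_rot: [0.891, 0.454, -0.002, -0.0]
ft_force: [0.2, 0.2, 0.2]
grip_width: -0.0003
grasp_force: 0.0
clock: 12.1
eef_pos: [0.6345, 0.2776, 0.1234]
tool_rot: [0.891, 0.454, -0.002, -0.0]
ft_force: [0.4, -0.9, -0.5]
grip_width: -0.0002
grasp_force: 0.0
clock: 12.5
eef_pos: [0.6339, 0.2746, 0.1035]
tool_rot: [0.892, 0.453, -0.003, -0.0]
ft_force: [0.5, 0.9, 0.1]
grip_width: 0.0002
grasp_force: 0.0
```

```bash
python3 -m creep '[[0.1,0.2,-1,0,0,0],[0,0,-1,0,0,0],[0,0,-1,0,0,0],[0,0,0,0,0,0],[0,0,0,0,0,0]]';  python3 -m creep '[[0,0,-0.5,0,0,0],[0,0,-0.4,0,0,0],[0,0,-0.3,0,0,0],[0,0,0,0,0,0],[0,0,0,0,0,0]]'
```

```text
clock: 13.0
eef_pos: [0.6351, 0.2781, 0.0737]
tool_rot: [0.891, 0.454, -0.002, -0.001]
ft_force: [-0.9, -0.5, -0.4]
grip_width: 0.0
grasp_force: 0.0
clock: 13.5
eef_pos: [0.6357, 0.2785, 0.0622]
tool_rot: [0.891, 0.454, -0.001, -0.0]
ft_force: [0.5, -0.2, 1.0]
grip_width: -0.0004
grasp_force: 0.7
```

```bash
python3 -m creep '[[0,0,-0.3,0,0,0],[0,0,-0.2,0,0,0],[0,0,0,0,0,0]]'
```

```text
clock: 13.8
eef_pos: [0.6358, 0.2785, 0.06]
tool_rot: [0.891, 0.454, -0.0, -0.0]
ft_force: [-3.9, -1.7, 12.3]
grip_width: 0.0001
grasp_force: 6.2
```

```bash
python3 -m creep '[[0,0,-0.1,0,0,0],[0,0,0,0,0,0],[0,0,0,0,0,0]]'; python3 -m creep '[[0,0,2,0,0,0],[0,0,5,0,0,0],[-3,-4,0,0,0,0],[-3,-4,0,0,0,0],[-3,-4,0,0,0,0],[-3,-4,0,0,0,0],[0,0,0,0,0,0],[0,0,0,0,0,0]]'
python3 - <<'E'
from workcell import camera
import cv2
a=camera('top')[:,:,::-1];b=camera('side')[:,:,::-1]
cv2.imwrite('pics/top1.png',a)
cv2.imwrite('pics/c1.png',cv2.convertScaleAbs(cv2.resize(b[130:330,230:480],None,fx=3,fy=3,interpolation=2),alpha=1.5))
E
```

```text
clock: 14.1
eef_pos: [0.6358, 0.2785, 0.06]
tool_rot: [0.891, 0.454, -0.0, -0.0]
ft_force: [-4.4, -3.4, 16.3]
grip_width: -0.0001
grasp_force: 8.1
clock: 14.9
eef_pos: [0.5144, 0.1174, 0.1261]
tool_rot: [0.892, 0.453, -0.002, -0.001]
ft_force: [0.2, 1.0, 0.4]
grip_width: 0.0002
grasp_force: 0.0
```

View pics/c1.png

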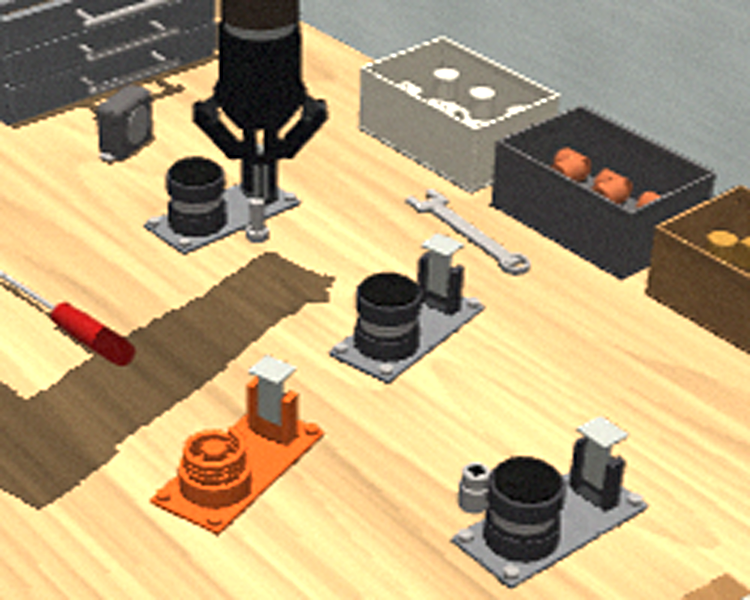

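View pics/top1.png

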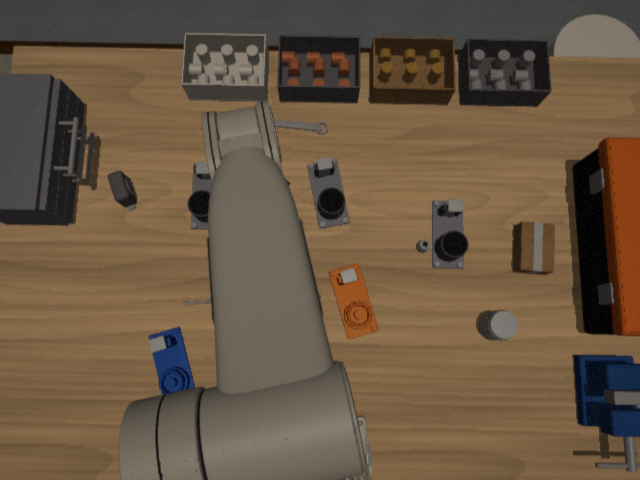

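The middle and right tags are up and the bolt and socket are standing, but the gripper hides the left tag from the side camera. I'll move aside and look once more.

```bash
python3 -m creep '[[-3,-3,2,0,0,0],[-3,-3,2,0,0,0],[-3,-3,2,0,0,0],[-3,-3,2,0,0,0],[0,0,0,0,0,0],[0,0,0,0,0,0]]'
python3 - <<'E'
from workcell import camera
import cv2
b=camera('side')[:,:,::-1]
cv2.imwrite('pics/c2.png',cv2.convertScaleAbs(cv2.resize(b[140:300,250:450],None,fx=3.5,fy=3.5,interpolation=2),alpha=1.5))
E
```

```text
clock: 15.6
eef_pos: [0.3973, -0.0014, 0.2074]
tool_rot: [0.891, 0.454, 0.0, 0.0]
ft_force: [0.7, 1.0, 0.0]
grip_width: -0.0001
grasp_force: 0.0
```

View pics/c2.png

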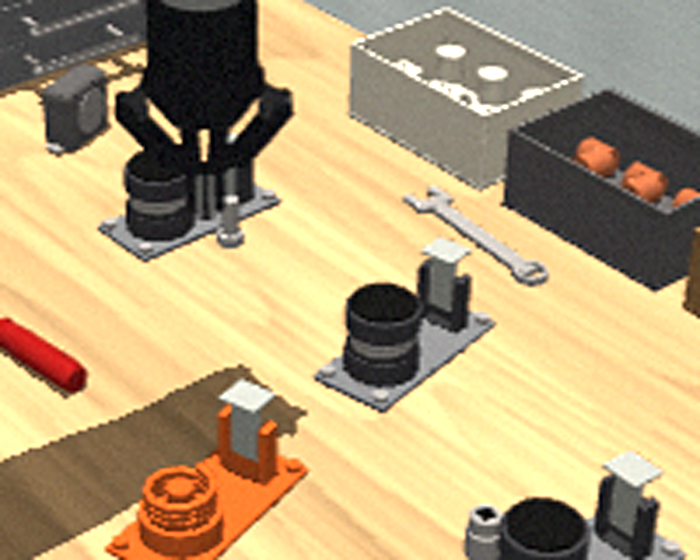

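Still in line of sight, so I'll move up and to the right.

```bash
python3 -m creep '[[0,-4,2,0,0,0],[0,-4,2,0,0,0],[0,-4,2,0,0,0],[0,-4,2,0,0,0],[0,-4,0,0,0,0],[0,0,0,0,0,0],[0,0,0,0,0,0]]'
python3 - <<'E'
from workcell import camera
import cv2
b=camera('side')[:,:,::-1]
cv2.imwrite('pics/c3.png',cv2.convertScaleAbs(cv2.resize(b[140:300,250:450],None,fx=3.5,fy=3.5,interpolation=2),alpha=1.5))
E
```

```text
clock: 16.35
eef_pos: [0.3965, -0.2016, 0.285]
tool_rot: [0.891, 0.454, -0.002, -0.002]
ft_force: [-0.1, 0.0, 0.7]
grip_width: 0.0001
grasp_force: 0.0
```

View pics/c3.png

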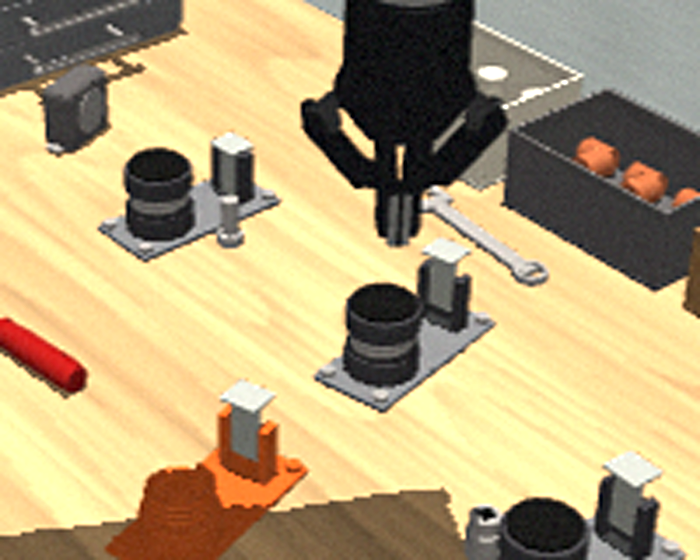

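The left tag sits on its guide at (232,145) in the crop. The middle and right tags are up, and nothing loose has moved.

```bash
python3 -c "
from workcell import ticket;print(ticket.job_done())"
```

```text
the job is handed in; nothing more can be done
None
```

I pressed all three pads from left to right. The left mount was softest (about 4 N, against 7 N for the middle and 10 N for the right). I pushed its tag fully down, left the other two up, and handed the job in about 16 s into the 51 s limit.

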